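# Feel the charging wells and dock the engraving handpiece

## Task

Put the cordless engraving handpiece that stands in the wooden tool block on charge: stand it tail down, fully home, in the clear one of the two empty wells of the sloping charging dock. An old end cap is jammed out of sight at the bottom of one of those two wells, so before docking it feel down a well with the pegwood stick to learn which, and put the stick back upright in its hole in the block. Leave the handpiece already on charge and the other tools on the bench alone.

Things in the scene. Friction and masses are not known exactly. Their poses are not given: they have to be found in the camera images.
- dock: Charging dock, fixed: black base 190 x 220 x 12 mm, grey bank with a sloping 75 x 200 mm face, low black housing behind (+x). Origin: centre of the underside, z up, front (-x) roughly to the robot. Three wells along y, 60 mm apart: well 1 (y -60 mm) and well 2 (y 0) empty, well 3 (y +60 mm) holds the other handpiece. Direction out of every well, dock frame: (-0.5, 0, 0.866), 30 deg from vertical.
- well_1_mouth (a point): Centre of the mouth of well 1, in the sloping face, about 105 mm above the table; axes as dock (z vertical, not along the well). Bore 30 mm, straight, flat-bottomed, 73 mm deep. In well 1 or well 2, it varies which, an old black rubber end cap 26 mm across and 24 mm tall is jammed on the bottom and does not move: there anything stops 49 mm below the mouth.
- well_1_floor (a point): Centre of the black contact plate at the bottom of well 1, 73 mm down the well from its mouth (clear or not). Axes as dock.
- well_2_mouth (a point): Centre of the mouth of well 2 (60 mm along the dock's +y from well 1), in the sloping face; bore and depth as well 1. Axes as dock.
- well_2_floor (a point): Centre of the black contact plate at the bottom of well 2, 73 mm down the well from its mouth (clear or not). Axes as dock.
- block: Dark wooden tool block, fixed, 94 (x) x 190 (y) x 60 (z) mm. Origin: centre of the underside. Two blind vertical bores 45 mm deep at x = 0: one 30 mm across at y = +42 mm with the handpiece in it, one 18 mm across at y = -50 mm with the stick in it. Rows of thin burr shanks, up to 90 mm above the table, stand along its long edges at x = +-36 mm.
- stick_hole (a point): Centre of the mouth of the stick's bore (18 mm across, 45 mm deep), on top of the block, 60 mm above the table.
- stick_hole_floor (a point): Centre of the bottom of the stick's bore, 15 mm above the table.
- stick: Round pegwood stick, 12 mm across and 190 mm long, about 25 g, both ends slightly tapered. Stands upright in its bore in the block at the start. Origin: centre of its lower end; z along the stick, up. Its top starts 205 mm above the table.
- handpiece: The cordless engraving handpiece to dock: aluminium cylinder 26 mm across, 150 mm long, about 140 g; plain from 3 to 126 mm above the tail, above that it tapers to an 8 mm nose. Stands nose up in the block. Origin: centre of its flat tail (lower end), at the start 15 mm above the table; z along it to the nose. Its turn about its axis does not matter.
- handpiece_2: A like handpiece already on charge in the third well (dock y = +60 mm), standing 77 mm out of the face along the well's axis. Origin: its tail; this body's z starts vertical, its length lies 30 degrees off. To be left alone.
- bench_brush: Bench brush of wood, about 225 mm long, 42 mm high, lying on the table. Origin: under its middle. Bystander.
- stopwatch: Steel stopwatch, a disc 52 mm across, 16 mm thick, with a crown. Origin: under its centre. Bystander.
- burin: Burin with a wooden mushroom handle, about 120 mm long, lying on the table. Bystander.
- polish_jar: Amber glass jar 60 mm across and 75 mm high. Origin: centre of its underside. Bystander.
- ring_clamp: Wooden ring clamp, a bar 120 x 26 x 25 mm with a steel band, lying on the table. Origin: under its middle. Bystander.
Not all that is in view belongs to the job. Leave any red look-alike of the handpiece alone.

How it is judged:
By the outcome, as a careful person would: the job done as asked, in the order asked, and still so for the second after the job is handed in, with the robot touching nothing.
It also fails if it takes over 72 s, if anything falls off the work surface, if the arm or the gripper's body presses on something with over 40 N, if the wrist force passes 120 N, or if a joint passes its speed limit or range.

## Robot

A 6-joint arm with a two-finger parallel gripper is mounted at the origin on the work surface. World frame = base frame: x ahead of the robot, y to its left, z up, the work surface at z = 0. Lengths are in mm, angles in rad, forces in N, time in s.
With the tool pointing down it reaches from about 400 to 925 mm from the base axis. Payload 12.5 kg.
Tool frame: the origin (TCP) lies midway between the tips of the shut fingers; the grasp point (between the pads) lies 19 mm behind it; z points along the fingers, y is the line along which they close (so a half turn about z gives the same grasp; the last joint's range is limited). The gripper opens to 95 mm and grips with 3 to 60 N. Pads are 20 mm wide; open, the fingers measure 119 mm over their backs; the gripper's body (75 mm by 180 mm) begins 59 mm behind the grasp point.
Start: joints at [-1.386, 0.491, 1.559, -0, 1.092, -0.106], TCP at [179.222, -598.771, 214.661] pointing down, gripper open.
Joint ranges: [-3.1, 3.1], [-0.84, 2.19], [0.05, 2.79], [-1.13, 4.28], [0.06, 2.93], [-2.69, 2.69]. Speed limits (rad/s): [2.22, 2.22, 2.79, 3.14, 3.14, 3.14].

## Interface

Orientations are given as [roll, pitch, yaw] about the fixed x, y, z axes, in that order (R = Rz(yaw) Ry(pitch) Rx(roll)).
In Python, from cell import * gives the robot as it stands.
- The arm moves only by the tool servo_tool, never from a script. Its argument "moves" is one flat list of numbers, 5 for each row, row after row: the shift along the world's x, y, z as a fraction of full scale, then the turn about the world's z as a fraction of full scale, then the opening, from 0 (shut) to 1 (fully open). A call has 1 to 12 rows; each row is the pose to reach, as a shift and turn from the pose commanded when the call began, turning the shorter way round; what a row does not reach only later rows make up. Full scale, the value 1, is 400 mm for a shift and 180 degrees for a turn. A row lasts 1/12 s, in which the tool goes at most 41.7 mm and 7.16 degrees, less where a joint would pass 70% of its speed; a pose out of reach is approached as far as the arm can. A call with a number of a shift or a turn outside -1 to 1 is refused whole. A call with a gripper value outside its range is refused whole. The fingers move at their own pace and stop on an object; the grip force is fixed at half the most. Time passes only in rows, so rows that repeat a pose let the fingers close. It gives the time, the measured TCP pose, the force, the opening and the grip force at its end, in the units of the state.
- state(): the state, without advancing time (a new reading comes with each control period).
- read_camera(name): name is "scene" or "top" or "wrist"; returns (picture, depth): 384x512x3 uint8, blue, green, red; 384x512 float32, mm along the optical axis (not along the pixel's ray), 0 where there is no reading.
- get_calibration(name): a dict with "K" (3x3 intrinsics, pixels), "R" (3x3) and "t" (3): a world point X has camera coordinates R X + t. Camera axes: x right, y down, z forward; pixel columns grow to the right and rows downward; lengths in mm; the calibration is good to about 2 mm. The wrist camera is an equidistant fisheye: a pixel r from the principal point sees the ray r / f radians off the axis. A picture is of the moment at which its call begins: read the wrist's pose just before it. get_calibration takes no time and is no camera call; for the wrist camera it gives the pose at the moment of the call.
- job_done(): hands the job in; it is judged then, once.
The state is a dict: "t": time; "joints": joint angles; "qvel": joint speeds; "tau": joint torques, N m; "eef_pos": TCP position; "tcp_rot": TCP orientation; "ft_force": force on the tool from outside, world axes, zero at the start; "moment": the same for the moment, N m; "opening": opening from 0.0 (shut) to 1.0 (fully open); "grip_force": force on a finger pad.
Only numpy, scipy, OpenCV 4.12 (cv2) and the standard library are available. Lean on these libraries where they do the work, as an engineer would, in place of code of your own. Each camera call takes 0.05 s, during which the arm holds its last target. There are 200 camera calls.

## Working session

There is one attempt and no reset: what is moved stays moved. The work goes in short steps, Python scripts to look and compute and a tool call to move; the robot and the scene stay as the last step left them, time stands still between calls to the robot, and variables do not carry over. Pictures are saved under pics/ and viewed, at most 10 in all, crops included, and the job is handed in when it is done.

Besides the shell and the picture viewer there is one more tool, called after "Request:" as name(argument=value, ...), one argument or row to a line, values as JSON. servo_tool: Moves the arm, as the interface text tells. Its arguments: {"type":"object","properties":{"moves":{"type":"array"}},"required":["moves"]}

```bash
mkdir -p pics; ls
cat > h.py <<'E'
from cell import *
import numpy as np, cv2
def ray(cal,u,v):
    K=cal["K"];return np.array([(u-K[0,2])/K[0,0],(v-K[1,2])/K[1,1],1.])
def pt(cal,d,u,v):   # pixel+depth -> world
    z=np.median(d[v-1:v+2,u-1:u+2]); return cal["R"].T@(ray(cal,u,v)*z-cal["t"])
def atz(cal,u,v,z):  # pixel ray cut with height z
    c=-cal["R"].T@cal["t"]; r=cal["R"].T@ray(cal,u,v); return c+r*(z-c[2])/r[2]
def proj(cal,X):
    p=cal["K"]@(cal["R"]@np.asarray(X,float)+cal["t"]); return p[:2]/p[2]
E
python3 - <<'E'
from h import *
for n in("top","scene"):
    p,d=read_camera(n); c={k:np.array(v) for k,v in get_calibration(n).items()}
    np.savez("pics/%s0.npz"%n,p=p,d=d,**c)
    cv2.imwrite("pics/%s0.png"%n,cv2.resize(p,(800,600),interpolation=cv2.INTER_CUBIC))
    print(n,-c["R"].T@c["t"],c["K"][0,0],c["R"].round(2).tolist())
print(state())
E
```

```text
pics
top [ 379.0155699   -86.0792323  1182.78280634] 450.7101791499628 [[-0.02, -1.0, -0.03], [-0.98, 0.02, -0.18], [0.18, 0.02, -0.98]]
scene [1102.70368321  724.39907784  729.10349218] 452.59207410337405 [[-0.83, 0.55, 0.01], [0.29, 0.46, -0.84], [-0.47, -0.7, -0.54]]
{'t': 0.1, 'joints': array([-1.38560430e+00,  4.91478945e-01,  1.55938280e+00,  2.64604309e-05,
        1.09165747e+00, -1.05602785e-01]), 'qvel': array([ 1.95355383e-03, -2.30818353e-04, -1.07416278e-03, -5.97026520e-04,
       -3.12099341e-05, -9.20313982e-04]), 'tau': array([ 2.50363060e-03, -6.13624549e+01, -2.58605897e+01,  6.94141374e-02,
        4.70198644e-02, -5.06965682e-05]), 'eef_pos': array([ 179.18529176, -598.55451387,  214.13477433]), 'tcp_rot': array([-3.14067373e+00, -1.21004442e-04,  2.90782546e-01]), 'ft_force': array([-0.68601538,  0.44713991, -0.09950192]), 'moment': array([ 0.03238298,  0.03801938, -0.00050669]), 'grip_force': 0.0, 'opening': 1.0006700210444703}
```

View pics/top0.png

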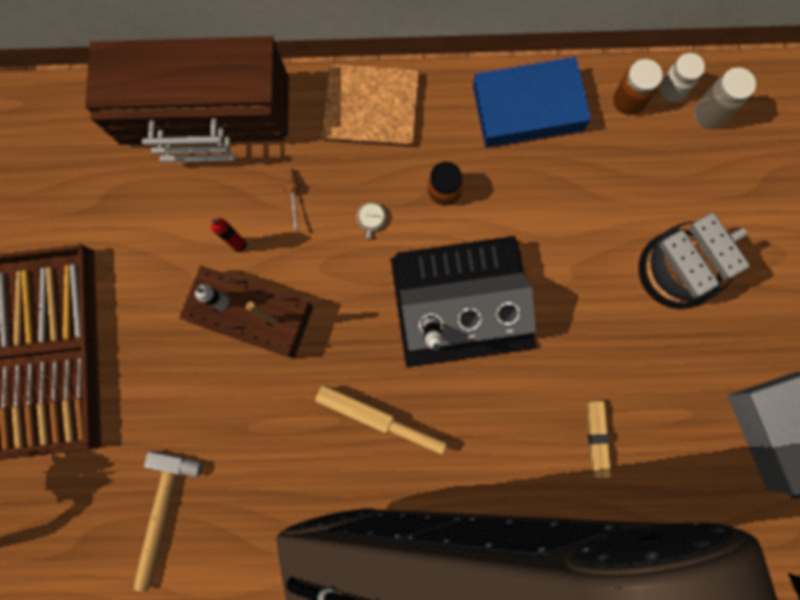

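View pics/scene0.png

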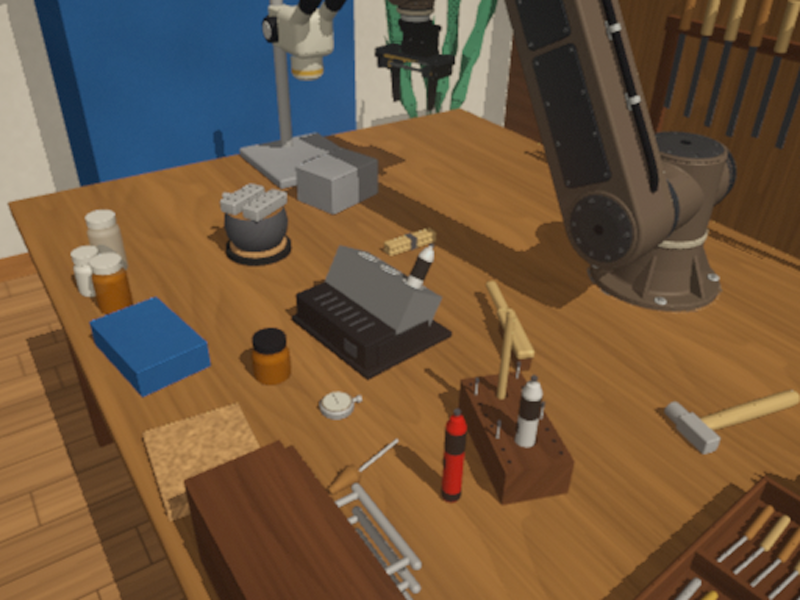

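The top view shows the block at (247,311), with the handpiece at (204,292), the stick at (250,306) and the red look-alike at (228,235). The dock is at (465,300), with well 1 at (508,313), well 2 at (469,319) and well 3 occupied. I'll enlarge this area to read it more closely.

Run:
```python
from h import *
f=np.load("pics/top0.npz");p=f["p"]
cv2.imwrite("pics/c1.png",cv2.resize(p[145:245,250:350],(600,600),interpolation=cv2.INTER_CUBIC))
cv2.imwrite("pics/c2.png",cv2.resize(p[160:240,105:210],(787,600),interpolation=cv2.INTER_CUBIC))
```

```text
(no output)
```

View pics/c1.png

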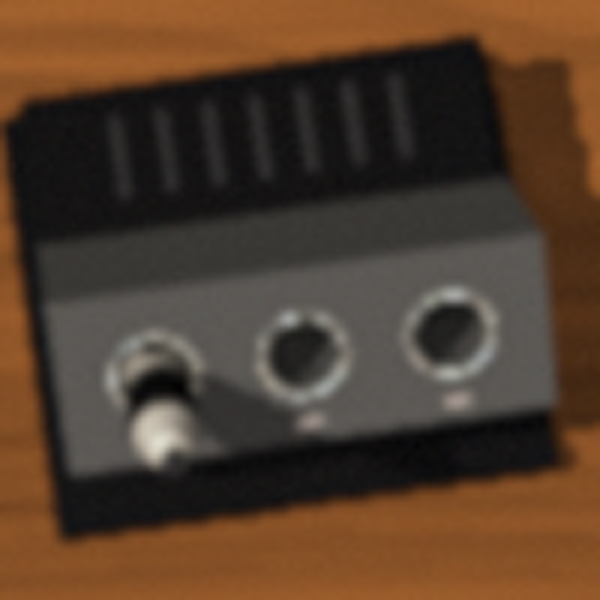

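View pics/c2.png

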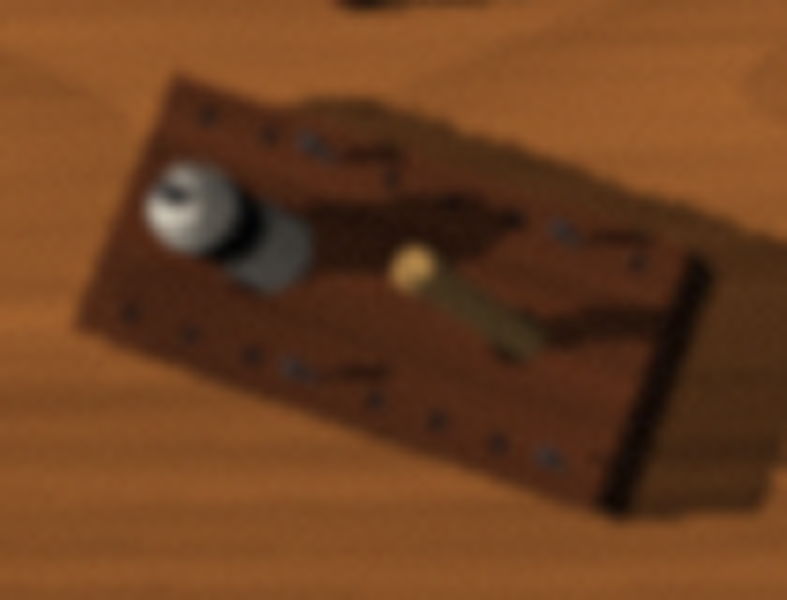

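Run:
```python
from h import *
from scipy.optimize import least_squares
f=np.load("pics/top0.npz");c={k:f[k] for k in"KRt"};d=f["d"]
P1=lambda u,v:np.array([250+(u+.5)/6-.5,145+(v+.5)/6-.5])
P2=lambda u,v:np.array([105+(u+.5)/7.495-.5,160+(v+.5)/7.5-.5])
# dock: wells at z=105, known 60 apart
w1,w2,w3=[atz(c,*P1(*q),105) for q in((450,333),(303,356),(155,378))]
print("wells",w1,w2,w3,np.linalg.norm(w1-w2),np.linalg.norm(w2-w3))
y=w3-w1;print("dock yaw",np.degrees(np.arctan2(-y[0],y[1])))
for q in((300,590),(80,430)): pass
# depth on ring surroundings and block top
for n,P,q in(("face L of w2",P1,(228,365)),("face R",P1,(377,345)),("blocktop",P2,(480,420)),("table",P1,(300,570)),("stick",P2,(413,268)),("nose",P2,(190,205))):
    u,v=P(*q).round().astype(int);print(n,pt(c,d,u,v).round(1))
# block fit on top corners z=60
cor=np.array([P2(*q) for q in((178,75),(78,325),(605,512),(690,255))])
W=np.array([atz(c,*q,60) for q in cor]);print(W.round(1))
M=np.array([[47,95],[-47,95],[-47,-95],[47,-95]])
def pose(s): 
    C,S=np.cos(s[2]),np.sin(s[2]);return lambda m:np.asarray(m)@np.array([[C,S],[-S,C]])+s[:2]
r=least_squares(lambda s:(pose(s)(M)-W[:,:2]).ravel(),[*W[:,:2].mean(0),-.3]);print("block",r.x[:2],np.degrees(r.x[2]),r.fun.round(1))
g=pose(r.x);print("stick hole",g([0,-50]),"hp",g([0,42]))
print("stick top seen",atz(c,*P2(413,268),205),"nose",atz(c,*P2(178,195),165))
for n,X in(("stick",[*g([0,-50]),205]),("nose",[*g([0,42]),165]),("stickbase",[*g([0,-50]),60])):
    p=proj(c,X);print(n,(p-[104.5,159.5])*7.5)
# scene view
f=np.load("pics/scene0.npz");c={k:f[k] for k in"KRt"}
for n,X in(("stick",[*g([0,-50]),205]),("nose",[*g([0,42]),165]),("w1",w1),("w2",w2)):
    p=proj(c,X);print(n,p*800/512)
```

```text
wells [ 535.4269068  -214.95769267  105.        ] [ 527.46414086 -155.77354257  105.        ] [519.91685981 -96.21808508 105.        ] 59.717411732785195 60.03177465587061
dock yaw 7.4419749510653475
face L of w2 [ 525.4 -126.6  105.3]
face R [ 531.4 -184.5  105.3]
blocktop [510.6 171.4  59.2]
table [ 447.4 -159.2   -3. ]
stick [541.7 160.5 198.4]
nose [569.3 242.  155.7]
[[632.6 278.5  60. ]
 [546.9 309.6  60. ]
 [479.9 129.8  60. ]
 [566.  101.9  60. ]]
block [556.38526007 204.94376651] -20.23777103438211 [ 0.7 -0.7 -1.8  0.8 -0.5  2.3  1.6 -2.4]
stick hole [539.08941979 158.03050709] hp [570.91376591 244.35090441]
stick top seen [539.93055378 159.57444706 205.        ] nose [571.01928124 243.09238817 165.        ]
stick [418.92665368 271.20029098]
nose [174.55511816 195.93224432]
stickbase [524.335003   338.38082047]
stick [512.00203578 308.49203624]
nose [535.06247399 374.74005331]
w1 [369.1055974  255.75744503]
w2 [390.92451952 268.91348595]
```

Stick hole at about (539.5, 159), handpiece (571, 243.7), well 1 (535.4, -215), well 2 (527.5, -155.8), dock yaw 7.4°. Heights and spacings match the given sizes, so I'll move.

Request:
servo_tool(
  moves=[0.75, 1, 0.1, -0.0514, 1, 0.75, 1, 0.1, -0.0514, 1, 0.75, 1, 0.1, -0.0514, 1, 0.75, 1, 0.1, -0.0514, 1, 0.75, 1, 0.1, -0.0514, 1, 0.75, 1, 0.1, -0.0514, 1, 0.75, 1, 0.1, -0.0514, 1, 0.75, 1, 0.1, -0.0514, 1, 0.75, 1, 0.1, -0.0514, 1, 0.75, 1, 0.1, -0.0514, 1, 0.75, 1, 0.1, -0.0514, 1, 0.75, 1, 0.1, -0.0514, 1],
)

```text
t: 1.1
eef_pos: [479.1, -198.1, 254.7]
tcp_rot: [-3.142, 0.0, 0.129]
ft_force: [2.2, -0.6, -0.6]
opening: 1.002
grip_force: 0.0
```

Request:
servo_tool(
  moves=[0.151, 0.895, 0, 0, 1, 0.151, 0.895, 0, 0, 1, 0.151, 0.895, 0, 0, 1, 0.151, 0.895, 0, 0, 1, 0.151, 0.895, 0, 0, 1, 0.151, 0.895, 0, 0, 1, 0.151, 0.895, 0, 0, 1, 0.151, 0.895, 0, 0, 0.6, 0.151, 0.895, 0, 0, 0.6, 0.151, 0.895, 0, 0, 0.6],
)

```text
t: 1.93
eef_pos: [538.8, 162.5, 254.0]
tcp_rot: [-3.141, 0.0, 0.133]
ft_force: [-0.6, -0.5, -0.3]
opening: 0.842
grip_force: 0.0
```

Run:
```python
from h import *
s=state();print(s["eef_pos"],s["tcp_rot"],s["t"])
c=get_calibration("wrist");p,d=read_camera("wrist")
K=np.array(c["K"]);R=np.array(c["R"]);t=np.array(c["t"]);print(K,R.round(3),-R.T@t)
def pf(X):
    q=R@np.array(X,float)+t;th=np.arctan2(np.hypot(q[0],q[1]),q[2]);ph=np.arctan2(q[1],q[0])
    return K[0,2]+K[0,0]*th*np.cos(ph),K[1,2]+K[1,1]*th*np.sin(ph)
for n,X in(("sticktop",(539.5,159,205)),("hole",(539.5,159,60)),("nose",(571,243.7,165)),("tail60",(571,243.7,60))):print(n,np.array(pf(X))*1.5625)
cv2.imwrite("pics/w1.png",cv2.resize(p,(800,600),interpolation=cv2.INTER_CUBIC))
```

```text
[538.78185319 162.5139076  254.03822302] [-3.14084123e+00  2.48519987e-04  1.33269293e-01] 1.9333
[[297.31863964   0.         253.00305769]
 [  0.         297.31863964 193.06179395]
 [  0.           0.           1.        ]] [[ 0.133 -0.991 -0.001]
 [-0.951 -0.127  0.281]
 [-0.278 -0.037 -0.96 ]] [617.8873604  173.22049532 424.19561509]
sticktop [402.94851486 331.31299436]
hole [400.19560234 269.46876643]
nose [263.7942656  237.38028781]
tail60 [299.87487948 217.90961994]
```

View pics/w1.png

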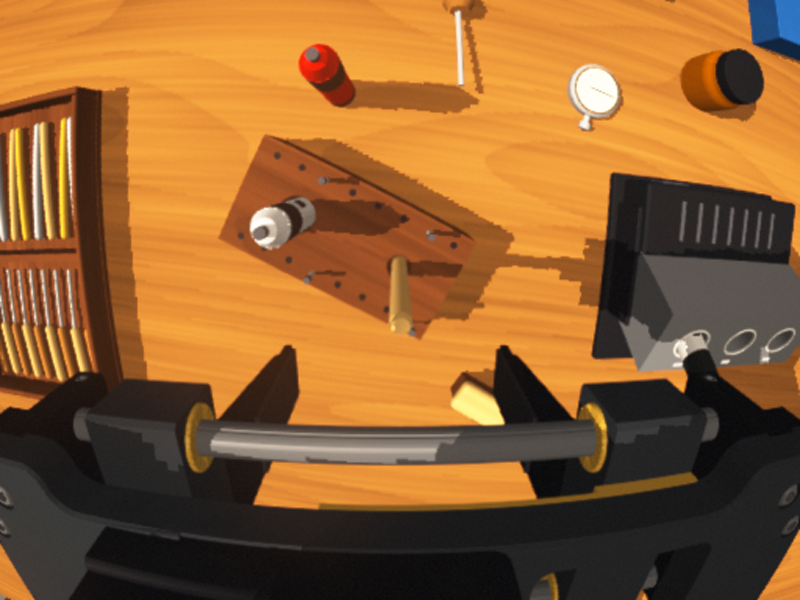

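The stick top is at (402,330), where I predicted (403,331). The nose is at (262,235), predicted (264,237). Next I'll descend and grip the stick.

Request:
servo_tool(
  moves=[0, 0, 0, 0, 0.5, 0, 0, -0.08, 0, 0.5, 0, 0, -0.16, 0, 0.5, 0, 0, -0.24, 0, 0.5, 0, 0, -0.284, 0, 0.5, 0, 0, -0.284, 0, 0.3, 0, 0, -0.284, 0, 0, 0, 0, -0.284, 0, 0, 0, 0, -0.284, 0, 0, 0, 0, -0.284, 0, 0, 0, 0, -0.284, 0, 0, 0, 0, -0.284, 0, 0],
)

```text
t: 2.98
eef_pos: [539.0, 158.0, 141.8]
tcp_rot: [3.142, -0.002, 0.129]
ft_force: [-0.0, -0.1, 5.4]
opening: 0.121
grip_force: 30.0
```

Request:
servo_tool(
  moves=[0, 0, 0.1, 0, 0, 0, 0, 0.2, 0, 0, 0, 0, 0.3, 0, 0, 0, -0.05, 0.4, 0, 0, 0, -0.14, 0.4375, 0, 0, 0, -0.24, 0.4375, 0, 0, 0, -0.34, 0.4375, 0, 0, 0, -0.44, 0.4375, 0, 0, 0, -0.54, 0.4375, 0, 0, 0, -0.64, 0.4375, 0, 0, 0, -0.74, 0.4375, 0, 0, 0, -0.84, 0.4375, 0, 0],
)

```text
t: 3.98
eef_pos: [538.2, -179.9, 316.3]
tcp_rot: [3.141, -0.0, 0.129]
ft_force: [1.4, 0.1, -0.1]
opening: 0.122
grip_force: 30.0
```

Request:
servo_tool(
  moves=[0.001, -0.07, 0, 0, 0, 0.002, -0.095, 0, 0, 0, 0.002, -0.095, 0, 0, 0, 0.002, -0.095, -0.05, 0, 0, 0.002, -0.095, -0.1, 0, 0, 0.002, -0.095, -0.13, 0, 0, 0.002, -0.095, -0.13, 0, 0],
)

```text
t: 4.57
eef_pos: [538.7, -213.8, 261.8]
tcp_rot: [-3.139, 0.003, 0.131]
ft_force: [-0.5, 0.2, -0.6]
opening: 0.125
grip_force: 30.0
```

Run:
```python
from h import *
print({k:np.round(v,3) for k,v in state().items() if k in("eef_pos","ft_force","moment","t")})
for n in("top","scene","wrist"):
    p,d=read_camera(n)
    if n=="scene": a=cv2.resize(p[110:270,170:330],(600,600),interpolation=cv2.INTER_CUBIC)
    if n=="top": b=cv2.resize(p[140:250,240:350],(200,200))
cv2.imwrite("pics/s2.png",a)
```

```text
{'t': np.float64(4.567), 'eef_pos': array([ 538.732, -213.846,  261.774]), 'ft_force': array([-0.451,  0.234, -0.609]), 'moment': array([ 0.003, -0.051, -0.045])}
```

View pics/s2.png

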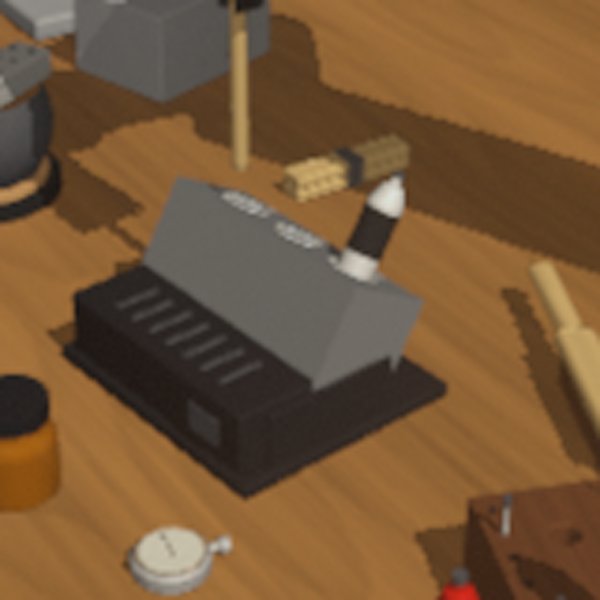

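Request:
servo_tool(
  moves=[0, 0, -0.05, 0, 0, 0, 0, -0.1, 0, 0, 0, 0, -0.125, 0, 0, 0, 0, -0.125, 0, 0, -0.027, -0.003, -0.126, 0, 0, -0.054, -0.0055, -0.128, 0, 0, -0.075, -0.008, -0.132, 0, 0, -0.0945, -0.011, -0.136, 0, 0, -0.113, -0.013, -0.142, 0, 0, -0.131, -0.0155, -0.148, 0, 0, -0.151, -0.018, -0.158, 0, 0, -0.171, -0.021, -0.168, 0, 0],
)

```text
t: 5.72
eef_pos: [470.0, -224.5, 196.7]
tcp_rot: [3.141, 0.0, 0.129]
ft_force: [0.6, -0.4, 1.8]
opening: 0.118
grip_force: 30.0
```

Run:
```python
from h import *
print({k:np.round(v,3) for k,v in state().items() if k in("eef_pos","ft_force","moment","t")})
p,d=read_camera("scene")
cv2.imwrite("pics/s3.png",cv2.resize(p[80:220,180:320],(600,600),interpolation=cv2.INTER_CUBIC))
```

```text
{'t': np.float64(5.717), 'eef_pos': array([ 470.004, -224.546,  196.668]), 'ft_force': array([ 0.616, -0.411,  1.784]), 'moment': array([ 0.053, -0.37 , -0.058])}
```

View pics/s3.png

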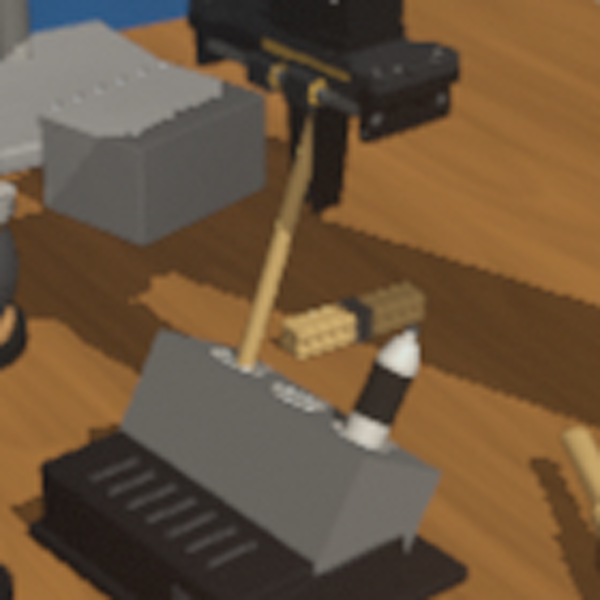

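The tilt worked: the stick leans in well 1, parallel to the docked handpiece. I'll push along the well axis to just above the 49 mm level, then past it.

Request:
servo_tool(
  moves=[0.0124, 0.0016, -0.0217, 0, 0, 0.0248, 0.0032, -0.0433, 0, 0, 0.0347, 0.0045, -0.0606, 0, 0, 0.0347, 0.0045, -0.0606, 0, 0],
)

```text
t: 6.1
eef_pos: [485.4, -222.3, 170.6]
tcp_rot: [-3.14, 0.002, 0.13]
ft_force: [0.6, -0.1, -0.2]
opening: 0.121
grip_force: 30.0
```

Request:
servo_tool(
  moves=[0.0062, 0.0008, -0.0108, 0, 0, 0.0124, 0.0016, -0.0217, 0, 0, 0.0124, 0.0016, -0.0217, 0, 0],
)

```text
t: 6.35
eef_pos: [490.4, -222.4, 164.9]
tcp_rot: [3.14, -0.0, 0.13]
ft_force: [-8.6, -0.5, 22.1]
opening: 0.124
grip_force: 30.0
```

The push stopped just past 49 mm with a clean axial force of about 24 N, where a clear well would have let it reach 73 mm. So well 1 is blocked and well 2 is clear. Next I'll back out and turn the stick upright against the upper rim.

Request:
servo_tool(
  moves=[-0.024, -0.003, 0.041, 0, 0, -0.0471, -0.0061, 0.0823, 0, 0, -0.0471, -0.0061, 0.0823, 0, 0, -0.027, -0.003, 0.092, 0, 0, -0.007, -0.0005, 0.102, 0, 0, 0.012, 0.002, 0.109, 0, 0, 0.0295, 0.004, 0.114, 0, 0, 0.05, 0.007, 0.118, 0, 0, 0.07, 0.0095, 0.122, 0, 0, 0.1, 0.0125, 0.125, 0, 0, 0.129, 0.015, 0.1255, 0, 0, 0.129, 0.015, 0.1255, 0, 0],
)

```text
t: 7.35
eef_pos: [543.0, -215.6, 213.6]
tcp_rot: [-3.141, 0.0, 0.13]
ft_force: [-2.4, -1.2, 0.2]
opening: 0.118
grip_force: 30.0
```

Request:
servo_tool(
  moves=[0, 0, 0, 0, 0, 0, 0, 0.06, 0, 0, 0, 0, 0.13, 0, 0, 0, 0, 0.13, 0, 0, 0, 0, 0.13, 0, 0],
)

```text
t: 7.77
eef_pos: [541.9, -216.2, 267.3]
tcp_rot: [3.14, -0.003, 0.129]
ft_force: [0.1, 0.1, -0.6]
opening: 0.121
grip_force: 30.0
```

Run:
```python
from h import *
s=state();print({k:np.round(v,3) for k,v in s.items() if k in("eef_pos","ft_force","moment","t")})
p,d=read_camera("scene");c={k:np.array(v) for k,v in get_calibration("scene").items()}
e=s["eef_pos"]
for L in(126,121): print(L,(proj(c,e-[0,0,L])-[180,60])*4.286)
print((proj(c,e)-[180,60])*4.286)
np.savez("pics/s4.npz",p=p,d=d,e=e,**c)
cv2.imwrite("pics/s4.png",cv2.resize(p[60:200,180:320],(600,600),interpolation=cv2.INTER_CUBIC))
```

```text
{'t': np.float64(7.767), 'eef_pos': array([ 541.908, -216.245,  267.285]), 'ft_force': array([ 0.091,  0.134, -0.574]), 'moment': array([0.034, 0.052, 0.026])}
126 [230.71862643 396.69184881]
121 [230.62091275 389.74648376]
[228.11754293 211.81012243]
```

View pics/s4.png

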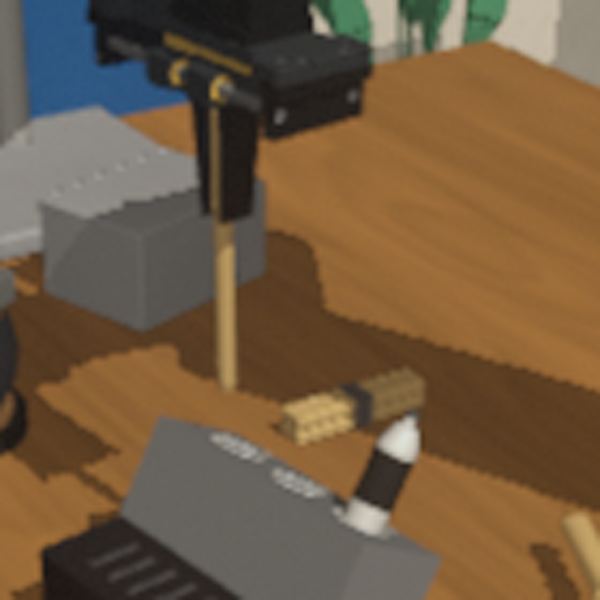

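Request:
servo_tool(
  moves=[0, 0, 0.09, 0, 0, 0, 0.05, 0.11, 0, 0, -0.003, 0.15, 0.11, 0, 0, -0.0095, 0.25, 0.11, 0, 0, -0.0095, 0.35, 0.11, 0, 0, -0.0095, 0.45, 0.11, 0, 0, -0.0095, 0.55, 0.11, 0, 0, -0.0095, 0.65, 0.11, 0, 0, -0.0095, 0.75, 0.11, 0, 0, -0.0095, 0.84, 0.11, 0, 0, -0.0095, 0.91, 0.11, 0, 0, -0.0095, 0.935, 0.11, 0, 0],
)

```text
t: 8.82
eef_pos: [537.0, 161.2, 308.8]
tcp_rot: [-3.141, 0.001, 0.132]
ft_force: [0.8, 0.3, -0.4]
opening: 0.12
grip_force: 30.0
```

Request:
servo_tool(
  moves=[0, 0, 0, 0, 0, 0, 0, -0.1, 0, 0, 0, 0, -0.2, 0, 0, 0, 0, -0.285, 0, 0, 0, 0, -0.285, 0, 0, 0, 0, -0.285, 0, 0],
)

```text
t: 9.32
eef_pos: [537.5, 156.6, 195.4]
tcp_rot: [3.141, 0.003, 0.128]
ft_force: [0.6, 0.6, 1.0]
opening: 0.123
grip_force: 30.0
```

Run:
```python
from h import *
s=state();e=s["eef_pos"];print(e,s["ft_force"])
o=[]
for n in("wrist","scene"):
    c=get_calibration(n);p,d=read_camera(n);K,R,t=[np.array(c[k]) for k in"KRt"]
    def pf(X):
        q=R@np.array(X,float)+t
        th=np.arctan2(np.hypot(q[0],q[1]),q[2])if n=="wrist" else np.hypot(q[0],q[1])/q[2];ph=np.arctan2(q[1],q[0])
        return np.array([K[0,2]+K[0,0]*th*np.cos(ph),K[1,2]+K[1,1]*th*np.sin(ph)])
    tip=e-[0,0,121];u,v=pf(tip).round().astype(int)
    x0,y0=max(u-35,0),max(v-45,0);x0=min(x0,442);y0=min(y0,294)
    o.append(cv2.resize(p[y0:y0+90,x0:x0+70],(396,510),interpolation=cv2.INTER_CUBIC))
    f=lambda X,a=0:((pf(X)-[x0,y0])*[396/70,510/90]).round()
    print(n,"tip pred",f(tip),"dx,dy +1mm",pf(tip+[1,0,0])-pf(tip),pf(tip+[0,1,0])-pf(tip),"hole est",f([539.3,158.5,60]))
cv2.imwrite("pics/w5.png",np.hstack(o))
```

```text
[537.50620558 156.64729368 195.35023211] [0.63910284 0.62833003 0.95348511]
wrist tip pred [199. 253.] dx,dy +1mm [ 0.12572169 -0.9427191 ] [-0.97726034 -0.12080555] hole est [190. 223.]
scene tip pred [198. 256.] dx,dy +1mm [-0.3409795   0.15493504] [0.29145565 0.24287691] hole est [194. 288.]
```

View pics/w5.png

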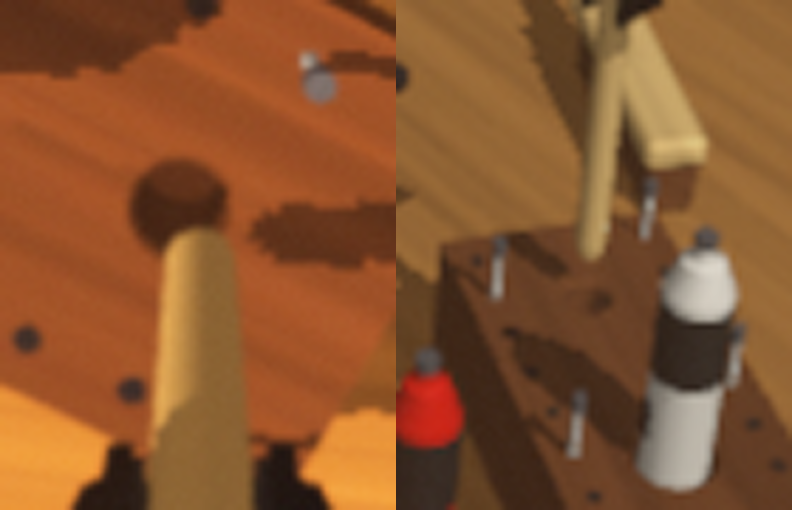

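The wrist crop shows the hole centred at about (180,205) and the stick end at about (200,253). The hole is therefore about 3 mm in +x and 1–2 mm in +y from the commanded pose. I'll correct for that and start lowering.

Request:
servo_tool(
  moves=[0.008, 0.0035, 0, 0, 0, 0.008, 0.0035, 0, 0, 0, 0.008, 0.0035, 0, 0, 0, 0.008, 0.0035, 0, 0, 0, 0.008, 0.0035, -0.02, 0, 0, 0.008, 0.0035, -0.04, 0, 0, 0.008, 0.0035, -0.055, 0, 0, 0.008, 0.0035, -0.055, 0, 0],
)

```text
t: 10.08
eef_pos: [540.2, 159.3, 172.2]
tcp_rot: [3.141, 0.003, 0.129]
ft_force: [0.5, 0.3, -1.1]
opening: 0.122
grip_force: 30.0
```

Run:
```python
from h import *
s=state();print(s["eef_pos"],s["ft_force"],s["moment"])
```

```text
[540.17125561 159.27909451 172.21186452] [ 0.51401172  0.29148107 -1.09923962] [-0.02241502  0.00411721 -0.06686536]
```

Request:
servo_tool(
  moves=[0, 0, -0.03, 0, 0, 0, 0, -0.06, 0, 0, 0, 0, -0.088, 0, 0, 0, 0, -0.088, 0, 0, 0, 0, -0.088, 0, 0],
)

```text
t: 10.5
eef_pos: [540.8, 159.4, 138.5]
tcp_rot: [3.141, 0.001, 0.129]
ft_force: [-0.0, -0.4, 0.1]
opening: 0.119
grip_force: 30.0
```

Request:
servo_tool(
  moves=[0, 0, 0, 0, 0.5, 0, 0, 0, 0, 0.5, 0, 0, 0, 0, 0.5, 0, 0, 0, 0, 0.5, 0, 0, 0.02, 0, 0.5, 0, 0, 0.1, 0, 0.5, 0, 0, 0.2, 0, 0.5, 0, 0, 0.28, 0, 0.5, 0.025, 0.07, 0.28, 0.03, 0.8, 0.05, 0.14, 0.28, 0.06, 0.8, 0.075, 0.21, 0.28, 0.1, 0.8, 0.075, 0.21, 0.28, 0.1256, 0.8],
)

```text
t: 11.5
eef_pos: [571.8, 247.1, 251.6]
tcp_rot: [-3.141, -0.002, 0.533]
ft_force: [0.3, 0.1, -0.1]
opening: 0.728
grip_force: 0.0
```

Run:
```python
from h import *
s=state();print(s["eef_pos"],s["tcp_rot"],s["opening"])
c=get_calibration("wrist");p,d=read_camera("wrist");K,R,t=[np.array(c[k]) for k in"KRt"]
def pf(X):
    q=R@np.array(X,float)+t;th=np.arctan2(np.hypot(q[0],q[1]),q[2]);ph=np.arctan2(q[1],q[0])
    return np.array([K[0,2]+K[0,0]*th*np.cos(ph),K[1,2]+K[1,1]*th*np.sin(ph)])
f=lambda X:(pf(X)*1.5625).round()
for n,X in(("nose",(571.8,244.5,165)),("hpbase",(571.8,244.5,60)),("sticktop",(541,160,205)),("stickbase",(541,160,60))):print(n,f(X))
print(pf([572.8,244.5,165])-pf([571.8,244.5,165]),pf([571.8,245.5,165])-pf([571.8,244.5,165]))
cv2.imwrite("pics/w6.png",cv2.resize(p,(800,600),interpolation=cv2.INTER_CUBIC))
```

```text
[571.82781949 247.09026129 251.62121126] [-3.14135117e+00 -2.06694833e-03  5.32545500e-01] 0.7276836517204134
nose [399. 312.]
hpbase [398. 273.]
sticktop [500. 449.]
stickbase [465. 353.]
[ 0.56301163 -0.9083139 ] [-0.95048464 -0.53466481]
```

View pics/w6.png

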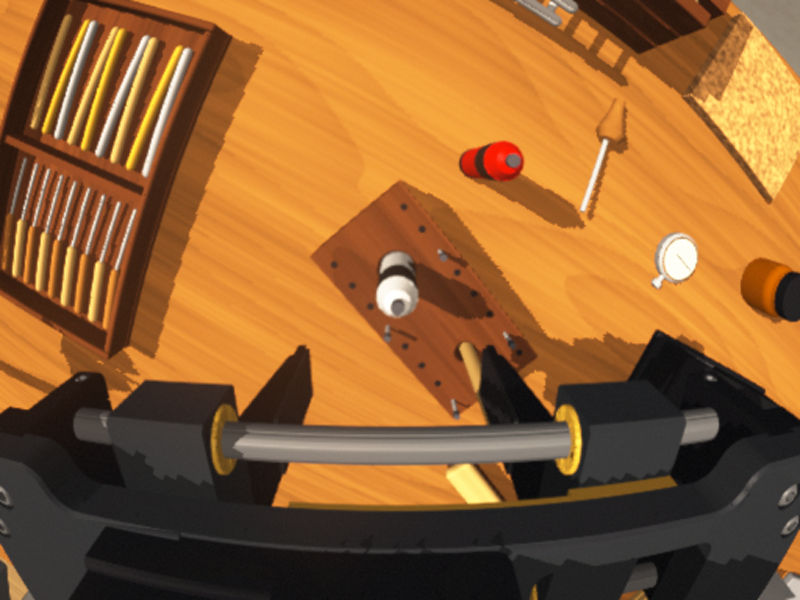

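The stick stands in its hole, with its base at (465,350). The handpiece nose is at (399,307), about as predicted. I'll descend and grip it.

Request:
servo_tool(
  moves=[0.004, 0.0025, 0, 0, 0.8, 0.004, 0.0025, -0.09, 0, 0.8, 0.004, 0.0025, -0.18, 0, 0.8, 0.004, 0.0025, -0.27, 0, 0.8, 0.004, 0.0025, -0.35, 0, 0.8, 0.004, 0.0025, -0.3625, 0, 0.8, 0.004, 0.0025, -0.3625, 0, 0.4, 0.004, 0.0025, -0.3625, 0, 0, 0.004, 0.0025, -0.3625, 0, 0, 0.004, 0.0025, -0.3625, 0, 0, 0.004, 0.0025, -0.3625, 0, 0, 0.004, 0.0025, -0.3625, 0, 0],
)

```text
t: 12.55
eef_pos: [572.8, 244.5, 106.9]
tcp_rot: [3.141, -0.002, 0.524]
ft_force: [0.7, 0.4, -0.3]
opening: 0.435
grip_force: 0.0
```

Request:
servo_tool(
  moves=[0.004, 0.0025, 0, 0, 0, 0, 0, 0, 0, 0, 0, 0, 0, 0, 0],
)

```text
t: 12.8
eef_pos: [572.5, 244.4, 106.0]
tcp_rot: [3.141, -0.0, 0.524]
ft_force: [0.8, -0.3, 0.9]
opening: 0.269
grip_force: 29.9
```

Request:
servo_tool(
  moves=[0, 0, 0.04, -0.035, 0, 0, 0, 0.08, -0.07, 0, 0, 0, 0.0925, -0.1, 0, 0, 0, 0.0925, -0.1256, 0, 0, 0, 0.0925, -0.1256, 0, -0.02, -0.0025, 0.092, -0.1256, 0, -0.04, -0.005, 0.089, -0.1256, 0, -0.06, -0.0075, 0.085, -0.1256, 0, -0.077, -0.01, 0.081, -0.1256, 0, -0.097, -0.0125, 0.086, -0.1256, 0, -0.107, -0.0138, 0.089, -0.1256, 0, -0.1165, -0.015, 0.092, -0.1256, 0],
)

```text
t: 13.8
eef_pos: [525.0, 238.2, 142.5]
tcp_rot: [3.141, 0.001, 0.13]
ft_force: [2.7, 2.8, -2.9]
opening: 0.268
grip_force: 30.0
```

Request:
servo_tool(
  moves=[0, 0, 0, 0, 0, 0, 0, 0.05, 0, 0, 0, 0, 0.12, 0, 0, 0, 0, 0.22, 0, 0, 0, 0, 0.32, 0, 0, 0, 0, 0.37, 0, 0, 0, 0, 0.37, 0, 0],
)

```text
t: 14.38
eef_pos: [526.6, 238.5, 295.2]
tcp_rot: [-3.141, -0.006, 0.129]
ft_force: [-0.4, -1.0, -2.4]
opening: 0.267
grip_force: 30.0
```

Run:
```python
from h import *
s=state();e=s["eef_pos"];print(e,s["tcp_rot"],s["ft_force"],s["moment"],s["opening"])
# measure tilt from scene-camera depth: points between floor and fingers near the tool
p,d=read_camera("scene");c={k:np.array(v) for k,v in get_calibration("scene").items()}
v,u=np.mgrid[:384,:512];r=np.stack([(u-c["K"][0,2])/c["K"][0,0],(v-c["K"][1,2])/c["K"][1,1],np.ones(u.shape)],-1)*d[...,None]
X=(r-c["t"])@c["R"]
g=e+[0,0,19]
m=(d>0)&(abs(X[...,0]-g[0])<110)&(abs(X[...,1]-g[1])<25)&(X[...,2]>g[2]-130)&(X[...,2]<g[2]-22)
Q=X[m];print(len(Q))
for z in range(int(g[2])-120,int(g[2])-20,10):
    q=Q[(Q[:,2]>=z)&(Q[:,2]<z+10)]
    if len(q)>3:print(z-g[2],len(q),(np.median(q,0)-g).round(1),np.ptp(q[:,0]).round(1))
```

```text
[526.63253312 238.47866574 295.16191002] [-3.14094034 -0.00561034  0.12937952] [-0.36230695 -1.03669307 -2.42286789] [ 0.00288375  0.043986   -0.02284355] 0.2665149838339286
616
-110.16191001934988 8 [  51.9   14.5 -101. ] 16.5
-100.16191001934988 65 [ 54.   13.1 -94.8] 22.0
-90.16191001934988 77 [ 52.6  12.3 -85.3] 23.8
-80.16191001934988 81 [ 48.1  11.8 -75.4] 22.1
-70.16191001934988 72 [ 44.5  11.3 -65.4] 23.3
-60.161910019349875 80 [ 40.8  10.5 -55.4] 22.8
-50.161910019349875 81 [ 37.3   9.8 -45.1] 21.9
-40.161910019349875 85 [ 32.9   9.3 -35.2] 23.3
-30.161910019349875 67 [ 29.8   7.7 -25.7] 24.0
```

```bash
cat > cyl.py <<'E'
from h import *
from scipy.optimize import least_squares
def cloud(n):
    p,d=read_camera(n);c={k:np.array(v) for k,v in get_calibration(n).items()}
    v,u=np.mgrid[:384,:512];r=np.stack([(u-c["K"][0,2])/c["K"][0,0],(v-c["K"][1,2])/c["K"][1,1],np.ones(u.shape)],-1)*d[...,None]
    return ((r-c["t"])@c["R"])[d>0]
def fit(X,a0,dir0,lo,hi,rad=13,tol=30):
    """axis through (x,y) at height a0[2]; points lo..hi along dir0 from a0, within tol of the guess axis"""
    a0=np.array(a0,float);D=np.array(dir0)/np.linalg.norm(dir0)
    w=X-a0;s=w@D;m=(s>lo)&(s<hi)&(np.linalg.norm(w-np.outer(s,D),axis=1)<tol);Q=X[m]
    def f(p):
        D=np.array([p[2],p[3],1]);D/=np.linalg.norm(D);w=Q-[p[0],p[1],a0[2]];return np.linalg.norm(w-np.outer(w@D,D),axis=1)-rad
    r=least_squares(f,[a0[0],a0[1],D[0]/D[2],D[1]/D[2]],loss="soft_l1")
    return r.x,len(Q),np.abs(r.fun).mean(),Q
E
python3 - <<'E'
from cyl import *
s=state();e=s["eef_pos"];g=e+[0,0,19];print(g)
X=cloud("scene")
r=fit(X,[g[0]+5,g[1],g[2]],(-.36,-.05,.93),-98,-28,tol=22);print("held: axis at grasp height rel",r[0][:2]-g[:2],"slopes",r[0][2:],r[1],r[2])
Q=r[3];D=np.array([*r[0][2:],1]);D/=np.linalg.norm(D)
w=X-[*r[0][:2],g[2]];sl=w@D;m=(np.linalg.norm(w-np.outer(sl,D),axis=1)<15);print("tail along axis",np.percentile(sl[m&(sl<-20)&(sl>-140)],[0,1,3]))
r=fit(X,[519.9,-96.2,105],(-.496,-.0645,.866),4,52,tol=22);print("hp2",r[0],r[1],r[2])
E
```

```text
[525.90373938 238.23825749 311.15821626]
held: axis at grasp height rel [ 9.91056695 -0.67041181] slopes [-0.36199172 -0.05351425] 515 0.8882037618493472
tail along axis [-111.1727315  -109.46843828 -106.9110577 ]
hp2 [ 5.20466416e+02 -9.79719819e+01 -6.19014163e-01 -1.02817704e-01] 186 1.5293727017706058
```

Run:
```python
from h import *
s0=state();print(s0["eef_pos"])
m=np.array([527.8,-156.7,105]);out=np.array([-.496,-.0645,.866])
C0=np.array([526.8,239.5,290.8])
prev=C0
for s,th in((-60,20),(-20,20),(-5,20),(5,20),(12,20),(18,24),(24,27),(30,29),(36,30),(50,30),(60,30),(70,30),(73,30)):
    a=np.radians(th);d=np.array([-np.sin(a)*.992,-np.sin(a)*.129,np.cos(a)])
    T=m-s*out+110*d-[9.9,-.7,19]
    print(s,th,T.round(1),"frac from C0",((T-C0)/400).round(4),"step",(T-prev).round(1));prev=T
```

```text
[525.33663075 238.03519447 290.18159768]
-60 20 [ 450.8 -164.7  241.3] frac from C0 [-0.19   -1.0106 -0.1237] step [ -76.  -404.2  -49.5]
-20 20 [ 470.7 -162.1  206.7] frac from C0 [-0.1404 -1.0041 -0.2103] step [ 19.8   2.6 -34.6]
-5 20 [ 478.1 -161.2  193.7] frac from C0 [-0.1218 -1.0017 -0.2428] step [  7.4   1.  -13. ]
5 20 [ 483.1 -160.5  185. ] frac from C0 [-0.1094 -1.0001 -0.2644] step [ 5.   0.6 -8.7]
12 20 [ 486.5 -160.1  179. ] frac from C0 [-0.1007 -0.9989 -0.2796] step [ 3.5  0.5 -6.1]
18 24 [ 482.4 -160.6  170.9] frac from C0 [-0.1109 -1.0003 -0.2997] step [-4.1 -0.5 -8.1]
24 27 [ 480.3 -160.9  163.2] frac from C0 [-0.1163 -1.001  -0.3189] step [-2.2 -0.3 -7.7]
30 29 [ 479.9 -160.9  156.2] frac from C0 [-0.1173 -1.0011 -0.3364] step [-0.4 -0.1 -7. ]
36 30 [ 481.2 -160.8  150.1] frac from C0 [-0.114  -1.0007 -0.3518] step [ 1.3  0.2 -6.1]
50 30 [ 488.1 -159.9  138. ] frac from C0 [-0.0967 -0.9984 -0.3821] step [  6.9   0.9 -12.1]
60 30 [ 493.1 -159.2  129.3] frac from C0 [-0.0842 -0.9968 -0.4037] step [ 5.   0.6 -8.7]
70 30 [ 498.1 -158.6  120.6] frac from C0 [-0.0718 -0.9952 -0.4254] step [ 5.   0.6 -8.7]
73 30 [ 499.5 -158.4  118. ] frac from C0 [-0.0681 -0.9947 -0.4319] step [ 1.5  0.2 -2.6]
```

Request:
servo_tool(
  moves=[-0.015, -0.06, 0, 0, 0, -0.03, -0.15, 0, 0, 0, -0.05, -0.25, 0, 0, 0, -0.07, -0.35, 0, 0, 0, -0.09, -0.45, 0, 0, 0, -0.11, -0.55, 0, 0, 0, -0.13, -0.65, 0, 0, 0, -0.15, -0.75, 0, 0, 0, -0.165, -0.84, 0, 0, 0, -0.171, -0.92, 0, 0, 0, -0.171, -0.975, 0, 0, 0, -0.171, -1, 0, 0, 0],
)

```text
t: 15.48
eef_pos: [456.4, -163.9, 288.5]
tcp_rot: [-3.14, 0.004, 0.127]
ft_force: [-0.7, -0.5, -2.3]
opening: 0.267
grip_force: 30.0
```

Request:
servo_tool(
  moves=[0, -0.008, -0.01, 0, 0, 0, -0.008, -0.05, 0, 0, 0, -0.008, -0.1, 0, 0, 0, -0.008, -0.14, 0, 0, 0, -0.008, -0.156, 0, 0, 0, -0.008, -0.156, 0, 0, 0, -0.008, -0.156, 0, 0, 0, -0.008, -0.156, 0, 0],
)

```text
t: 16.15
eef_pos: [457.9, -164.5, 228.8]
tcp_rot: [3.141, -0.001, 0.13]
ft_force: [-1.0, -0.2, -2.1]
opening: 0.266
grip_force: 30.0
```

Run:
```python
from cyl import *
X=cloud("scene");s=state();e=s["eef_pos"];g=e+[0,0,19];print(e,s["ft_force"],s["t"],s["opening"])
r=fit(X,[g[0]+8,g[1],g[2]],(-.36,-.05,.93),-95,-28,tol=22);print("held rel",r[0][:2]-g[:2],"slopes",r[0][2:],r[1],r[2])
D=np.array([*r[0][2:],1]);D/=np.linalg.norm(D);A=np.array([*r[0][:2],g[2]]);print("tail est",A-110*D)
r=fit(X,[519.9,-96.2,105],(-.496,-.0645,.866),4,52,tol=22);print("hp2",r[0],r[1],r[2])
X=cloud("top")
r=fit(X,[A[0],A[1],g[2]],(-.36,-.05,.93),-105,-28,tol=22);print("top held rel",r[0][:2]-g[:2],r[0][2:],r[1],r[2])
r=fit(X,[519.9,-96.2,105],(-.496,-.0645,.866),4,52,tol=22);print("top hp2",r[0],r[1],r[2])
```

```text
[ 457.87348928 -164.66026208  228.94885074] [ 0.40845934 -0.01790726 -2.04383671] 16.2 0.26799055486033735
held rel [11.22599733 -0.5756356 ] slopes [-0.35295824 -0.05591769] 246 1.3334577855367202
tail est [ 505.66048183 -159.44369345  144.36437315]
hp2 [ 5.20917419e+02 -9.88485040e+01 -6.27847782e-01 -6.32642754e-02] 188 1.3825805584808954
top held rel [11.22599733 -0.5756356 ] [-0.38709677 -0.05376344] 0 nan
top hp2 [ 5.17245470e+02 -9.69273223e+01 -6.22284880e-01 -3.40831556e-02] 43 0.4540908493259843cyl.py:14: RuntimeWarning: Mean of empty slice.
  return r.x,len(Q),np.abs(r.fun).mean(),Q
  ret = ret.dtype.type(ret / rcount)
```

Request:
servo_tool(
  moves=[0.02, 0.0025, -0.035, 0, 0, 0.038, 0.005, -0.067, 0, 0, 0.049, 0.0063, -0.087, 0, 0, 0.049, 0.0063, -0.087, 0, 0, 0.055, 0.007, -0.098, 0, 0, 0.0617, 0.008, -0.1085, 0, 0, 0.0617, 0.008, -0.1085, 0, 0],
)

```text
t: 16.83
eef_pos: [482.3, -161.6, 184.6]
tcp_rot: [3.142, 0.0, 0.129]
ft_force: [-1.1, 0.4, -1.8]
opening: 0.27
grip_force: 30.0
```

Request:
servo_tool(
  moves=[0.004, 0.0005, -0.0075, 0, 0, 0.0085, 0.001, -0.015, 0, 0, 0.0085, 0.001, -0.015, 0, 0],
)

```text
t: 17.08
eef_pos: [485.8, -161.2, 178.5]
tcp_rot: [3.142, -0.0, 0.129]
ft_force: [-0.1, 0.6, -2.0]
opening: 0.265
grip_force: 30.0
```

Request:
servo_tool(
  moves=[-0.005, -0.0006, -0.01, 0, 0, -0.0102, -0.0013, -0.0202, 0, 0, -0.0102, -0.0013, -0.0202, 0, 0],
)

```text
t: 17.33
eef_pos: [481.3, -161.8, 170.3]
tcp_rot: [3.141, -0.0, 0.129]
ft_force: [2.0, -0.2, -1.4]
opening: 0.268
grip_force: 30.0
```

Request:
servo_tool(
  moves=[-0.0027, -0.0004, -0.0097, 0, 0, -0.0055, -0.0008, -0.0193, 0, 0, -0.0055, -0.0008, -0.0193, 0, 0],
)

```text
t: 17.58
eef_pos: [478.9, -162.0, 162.3]
tcp_rot: [-3.141, 0.001, 0.129]
ft_force: [2.4, -0.1, -2.0]
opening: 0.267
grip_force: 30.0
```

Run:
```python
from cyl import *
X=cloud("scene");s=state();e=s["eef_pos"];g=e+[0,0,19];print(e,s["ft_force"],s["moment"])
r=fit(X,[g[0]+10,g[1],g[2]],(-.42,-.05,.9),-75,-26,tol=20);print("held rel",r[0][:2]-g[:2],"slopes",r[0][2:],r[1],r[2])
```

```text
[ 479.09541247 -162.03517429  162.59031797] [ 2.55339548  0.232649   -0.98749118] [-0.04536139 -0.50543751  0.01069646]
held rel [12.69636611  0.50351709] slopes [-0.49727942 -0.03326514] 174 1.3131119677557033
```

Request:
servo_tool(
  moves=[-0.0005, 0, -0.009, 0, 0, -0.001, 0, -0.0175, 0, 0, 0.0006, 0, -0.025, 0, 0, 0.0022, 0, -0.0328, 0, 0, 0.0022, 0, -0.0328, 0, 0],
)

```text
t: 18.05
eef_pos: [480.1, -161.9, 149.2]
tcp_rot: [-3.141, 0.001, 0.129]
ft_force: [2.9, 0.3, -0.6]
opening: 0.265
grip_force: 30.0
```

Request:
servo_tool(
  moves=[0.0085, 0.0012, -0.015, 0, 0, 0.0173, 0.0025, -0.0302, 0, 0, 0.0173, 0.0025, -0.0302, 0, 0],
)

```text
t: 18.3
eef_pos: [487.4, -160.9, 136.6]
tcp_rot: [-3.141, 0.001, 0.129]
ft_force: [2.0, 0.4, -2.0]
opening: 0.265
grip_force: 30.0
```

Request:
servo_tool(
  moves=[0.0099, 0.0013, -0.0173, 0, 0, 0.0198, 0.0025, -0.0346, 0, 0, 0.0198, 0.0025, -0.0346, 0, 0],
)

```text
t: 18.55
eef_pos: [495.4, -159.9, 122.6]
tcp_rot: [-3.141, 0.001, 0.129]
ft_force: [1.2, -0.4, -2.3]
opening: 0.271
grip_force: 30.0
```

Request:
servo_tool(
  moves=[0.0037, 0.0005, -0.0065, 0, 0, 0.0062, 0.0008, -0.0108, 0, 0, 0.0062, 0.0008, -0.0108, 0, 0],
)

```text
t: 18.8
eef_pos: [497.6, -159.7, 119.4]
tcp_rot: [-3.142, 0.0, 0.129]
ft_force: [1.9, 0.0, -2.3]
opening: 0.266
grip_force: 30.0
```

Request:
servo_tool(
  moves=[0.0031, 0.0004, -0.0054, 0, 0, 0.0062, 0.0008, -0.0108, 0, 0, 0.0062, 0.0008, -0.0108, 0, 0],
)

```text
t: 19.05
eef_pos: [499.6, -159.3, 115.4]
tcp_rot: [-3.141, 0.001, 0.129]
ft_force: [-1.1, 0.7, 3.1]
opening: 0.267
grip_force: 30.0
```

Request:
servo_tool(
  moves=[0.0025, 0.0003, -0.0043, 0, 0, 0.0025, 0.0003, -0.0043, 0, 0, 0.0025, 0.0003, -0.0043, 0, 0.45, 0.0025, 0.0003, -0.0043, 0, 0.45, 0.0025, 0.0003, -0.0043, 0, 0.45, 0.0025, 0.0003, -0.0043, 0, 0.45, 0, 0, 0.02, 0, 0.45, 0, 0, 0.08, 0, 0.45, 0, 0, 0.16, 0, 0.45, 0, 0, 0.25, 0, 0.45, 0, 0, 0.35, 0, 0.45, -0.1, 0, 0.4, 0, 0.45],
)

```text
t: 20.05
eef_pos: [466.7, -160.4, 278.7]
tcp_rot: [3.138, -0.007, 0.13]
ft_force: [-1.4, 0.1, 0.3]
opening: 0.45
grip_force: 0.0
```

Request:
servo_tool(
  moves=[-0.1, -0.1, 0, 0, 0.45, -0.15, -0.2, 0, 0, 0.45, -0.15, -0.3, 0, 0, 0.45, -0.15, -0.4, 0, 0, 0.45, -0.15, -0.5, 0, 0, 0.45, -0.15, -0.6, 0, 0, 0.45, -0.15, -0.6, 0, 0, 0.45],
)

```text
t: 20.63
eef_pos: [401.9, -404.4, 274.1]
tcp_rot: [3.14, -0.0, 0.126]
ft_force: [0.5, 0.1, -1.1]
opening: 0.454
grip_force: 0.0
```

Run:
```python
from cyl import *
s=state();print(s["eef_pos"],s["ft_force"],s["t"])
out=np.array([-.496,-.0645,.866])
for n in("scene","top"):
    X=cloud(n)
    for k,m in(("w2",[527.8,-156.7,105]),("w3",[520.5,-97.5,105])):
        r=fit(X,m,out,4,52,tol=20);A=np.array([*r[0][:2],105])
        w=X-m;sl=w@out;q=(np.linalg.norm(w-np.outer(sl,out),axis=1)<14)&(sl>2)&(sl<170)
        print(n,k,r[0].round(3),r[1],"length out",np.percentile(sl[q],[98,100]).round(1))
    for k,a,lo,hi,rad in(("stick",[541,160,60],10,138,6),):
        r=fit(X,a,(0,0,1),lo,hi,rad=rad,tol=15);w=X-[541,160,0];q=np.hypot(w[:,0],w[:,1])<15
        print(n,k,r[0].round(3),r[1],r[2],"top z",X[q][:,2].max())
```

```text
[ 401.94618265 -404.42458723  274.08357327] [ 0.54320675  0.12890805 -1.05536371] 20.6333
scene w2 [ 5.28571e+02 -1.57541e+02 -5.75000e-01 -8.40000e-02] 177 length out [71.2 73.6]
scene w3 [ 5.21276e+02 -9.91930e+01 -6.17000e-01 -5.00000e-02] 188 length out [69.6 72.1]
scene stick [ 5.41166e+02  1.55944e+02 -8.10000e-02 -1.29000e-01] 186 1.050881930808714 top z 183.52083087796987
top w2 [ 5.24571e+02 -1.55187e+02 -5.91000e-01 -7.20000e-02] 96 length out [76.5 78. ]
top w3 [ 5.16906e+02 -9.60680e+01 -6.20000e-01 -8.00000e-02] 107 length out [75.  78.5]
top stick [ 5.28286e+02  1.64387e+02  2.57000e-01 -3.89000e-01] 7 0.6788542644410918 top z 105.22911172968759
```

Run:
```python
from cyl import *
def cl(p,d,c):
    v,u=np.mgrid[:384,:512];r=np.stack([(u-c["K"][0,2])/c["K"][0,0],(v-c["K"][1,2])/c["K"][1,1],np.ones(u.shape)],-1)*d[...,None]
    return ((r-c["t"])@c["R"])[d>0]
f=np.load("pics/scene0.npz");f2=np.load("pics/top0.npz")
for n,X in(("init",cl(f["p"],f["d"],f)),("now",cloud("scene")),("top init",cl(f2["p"],f2["d"],f2)),("top now",cloud("top"))):
    for z in range(65,210,15):
        q=X[(np.hypot(X[:,0]-541,X[:,1]-158)<34)&(X[:,2]>z)&(X[:,2]<z+15)]
        if len(q):print(n,z,len(q),np.median(q,0).round(1))
```

```text
init 65 30 [547.8 162.1  72.7]
init 80 27 [548.1 163.1  87.4]
init 95 33 [547.6 162.7 101.4]
init 110 29 [547.7 162.1 117.1]
init 125 31 [547.5 163.  131.8]
init 140 32 [547.9 162.6 148. ]
init 155 31 [547.6 163.  162.3]
init 170 36 [547.1 163.1 176.1]
init 185 38 [546.9 162.7 193.3]
init 200 6 [548.4 162.  202.8]
now 65 35 [544.3 158.   74. ]
now 80 28 [542.7 156.6  87.3]
now 95 33 [541.9 154.2 102.6]
now 110 34 [539.9 152.5 117.6]
now 125 33 [539.2 150.  133.1]
now 140 34 [536.6 148.4 147.9]
now 155 39 [535.4 146.  163.7]
now 170 33 [534.  144.3 177.9]
now 185 37 [532.2 142.  192.3]
now 200 7 [531.8 141.6 201.8]
top init 65 9 [537.4 156.1  71.4]
top init 80 12 [537.7 156.2  88.2]
top init 95 8 [537.5 156.6 104.2]
top init 110 6 [535.2 157.7 119.1]
top init 125 7 [535.7 156.5 130.5]
top init 140 11 [537.4 155.8 146.4]
top init 155 8 [535.1 157.9 160.5]
top init 170 10 [537.  155.6 176.7]
top init 185 22 [538.6 159.5 196.4]
top init 200 8 [541.2 159.9 201.2]
top now 65 6 [537.8 152.9  68.8]
top now 80 7 [539.8 150.   89.9]
top now 95 2 [533.3 147.4 102.4]
top now 110 1 [528.3 147.6 112.2]
top now 125 5 [528.1 143.6 131.9]
top now 140 3 [525.9 142.5 150.8]
top now 155 3 [526.  139.1 162.2]
top now 170 2 [522.3 138.4 180.8]
top now 185 23 [525.7 140.4 195.9]
top now 200 4 [524.9 138.5 201.1]
```

Both handpieces stand out of their wells by the same amount, so ours is home. The stick, though, has leaned about 9° in its loose hole. I'll straighten it by closing the fingers along the lean direction, centred on the hole.

Request:
servo_tool(
  moves=[0, 0.02, 0, -0.03, 1, 0.02, 0.1, 0, -0.06, 1, 0.04, 0.2, 0, -0.09, 1, 0.065, 0.3, 0, -0.12, 1, 0.09, 0.4, 0, -0.15, 1, 0.115, 0.5, 0, -0.18, 1, 0.14, 0.6, 0, -0.21, 1, 0.165, 0.7, 0, -0.239, 1, 0.2, 0.8, 0, -0.239, 1],
)

```text
t: 21.58
eef_pos: [481.4, -76.5, 274.8]
tcp_rot: [-3.141, -0.001, -0.626]
ft_force: [1.4, -1.1, -0.0]
opening: 0.985
grip_force: 0.0
```

Request:
servo_tool(
  moves=[0.025, 0.1, 0, 0, 1, 0.05, 0.2, 0, 0, 1, 0.075, 0.3, 0, 0, 1, 0.1, 0.4, 0, 0, 1, 0.13, 0.5, 0, 0, 1, 0.148, 0.57, 0, 0, 1, 0.153, 0.596, 0, 0, 1, 0.153, 0.596, 0, 0, 1, 0.153, 0.596, 0, 0, 1, 0.153, 0.596, 0, 0, 1],
)

```text
t: 22.42
eef_pos: [543.0, 157.5, 274.3]
tcp_rot: [3.141, -0.0, -0.622]
ft_force: [-0.0, -0.4, 0.3]
opening: 1.001
grip_force: 0.0
```

Request:
servo_tool(
  moves=[0, 0, -0.08, 0, 1, 0, 0, -0.16, 0, 1, 0, 0, -0.24, 0, 1, 0, 0, -0.31, 0, 1, 0, 0, -0.3365, 0, 1, 0, 0, -0.3365, 0, 1, 0, 0, -0.3365, 0, 0.7, 0, 0, -0.3365, 0, 0.6, 0, 0, -0.3365, 0, 0.5, 0, 0, -0.3365, 0, 0.4, 0, 0, -0.3365, 0, 0.3, 0, 0, -0.3365, 0, 0.2],
)

```text
t: 23.42
eef_pos: [543.8, 158.4, 139.9]
tcp_rot: [-3.141, -0.001, -0.621]
ft_force: [0.6, -0.6, -0.4]
opening: 0.638
grip_force: 0.0
```

Request:
servo_tool(
  moves=[0, 0, 0, 0, 0.15, 0, 0, 0, 0, 0.1, 0, 0, 0, 0, 0, 0, 0, 0, 0, 0, 0, 0, 0, 0, 0, 0, 0, 0, 0, 0, 0, 0, 0, 0, 0],
)

```text
t: 24.0
eef_pos: [543.7, 158.3, 139.3]
tcp_rot: [3.142, 0.0, -0.622]
ft_force: [-0.0, 0.3, -1.7]
opening: 0.145
grip_force: 0.0
```

Run:
```python
from cyl import *
s=state();print(s["eef_pos"],s["tcp_rot"],s["ft_force"],s["moment"],s["opening"])
X=cloud("scene")
for z in range(65,140,12):
    q=X[(np.hypot(X[:,0]-543,X[:,1]-160)<15)&(X[:,2]>z)&(X[:,2]<z+12)]
    if len(q):print(z,len(q),np.median(q,0).round(1))
```

```text
[543.70251102 158.31819779 139.34875224] [ 3.14150550e+00  1.40363676e-05 -6.21582618e-01] [-0.04207322  0.25611994 -1.70955426] [0.0682279  0.00083334 0.04032424] 0.14462659313817128
65 22 [548.7 164.3  72.3]
77 21 [548.3 164.4  83. ]
89 28 [548.1 162.8  96.6]
101 21 [547.9 163.5 106.7]
113 25 [548.1 162.6 119.5]
125 18 [547.1 163.9 128.5]
137 29 [550.8 167.5 142.1]
```

Request:
servo_tool(
  moves=[0, 0, 0, 0, 0, 0, 0, 0, 0, 0, 0, 0, 0, 0, 0, 0, 0, 0, 0, 0, 0, 0, -0.006, 0, 0, 0, 0, -0.012, 0, 0, 0, 0, -0.012, 0, 0, 0, 0, -0.012, 0, 0],
)

```text
t: 24.72
eef_pos: [545.2, 158.1, 137.5]
tcp_rot: [-3.139, -0.004, -0.621]
ft_force: [-2.6, -3.3, 26.6]
opening: 0.122
grip_force: 30.0
```

```bash
cat > st.py <<'E'
from cyl import *
s=state();print(s["eef_pos"],s["ft_force"],s["opening"],s["grip_force"],s["t"])
X=cloud("scene")
for z in range(65,210,12):
    q=X[(np.hypot(X[:,0]-543,X[:,1]-160)<18)&(X[:,2]>z)&(X[:,2]<z+12)]
    if len(q):print(z,len(q),np.median(q,0).round(1))
E
python3 st.py
```

```text
[545.19166869 158.14648462 137.49021579] [-2.63332406 -3.25386204 26.57454023] 0.12179815539700235 29.958155751228333 24.7167
65 19 [548.  162.2  71.1]
77 26 [548.5 161.9  81.9]
89 25 [548.4 162.3  94.8]
101 22 [549.2 162.9 107.3]
113 22 [547.9 163.2 118.1]
125 18 [548.2 163.4 129.1]
137 39 [552.7 166.8 142.3]
149 34 [553.5 168.9 156. ]
161 12 [555.7 168.7 162.2]
```

Request:
servo_tool(
  moves=[0, 0, 0.006, 0, 0, 0, 0, 0.009, 0, 0, 0, 0, 0.009, 0, 0, 0, 0, 0.009, 0, 0.25, 0, 0, 0.009, 0, 0.5, 0, 0, 0.009, 0, 0.8, 0, 0, 0.009, 0, 0.8, 0, 0, 0.009, 0, 0.8, 0, 0, 0.009, 0, 0.8, 0, 0, 0.009, 0, 0.8],
)

```text
t: 25.6
eef_pos: [543.7, 158.3, 138.1]
tcp_rot: [3.141, 0.0, -0.622]
ft_force: [-0.1, 0.4, 0.7]
opening: 0.553
grip_force: 0.0
```

```bash
python3 st.py
```

```text
[543.68003314 158.31673556 138.12413755] [-0.10446093  0.42387208  0.67856838] 0.5527862733321964 0.0 25.6
65 22 [546.4 161.9  70.5]
77 22 [544.4 163.4  81.5]
89 25 [545.6 163.7  95.8]
101 22 [545.2 163.3 106.6]
113 5 [546.8 165.  114.9]
```

Request:
servo_tool(
  moves=[0, 0, 0, 0, 0.8, 0, 0, 0.05, 0, 0.8, 0, 0, 0.12, 0, 0.8, 0, 0, 0.22, 0, 0.8, 0, 0, 0.32, 0, 0.8, 0, 0, 0.35, 0, 0.8, 0, 0, 0.35, 0, 0.8],
)

```text
t: 26.23
eef_pos: [544.7, 158.5, 282.0]
tcp_rot: [-3.137, -0.005, -0.621]
ft_force: [-0.1, 0.2, -1.3]
opening: 0.798
grip_force: 0.0
```

```bash
sed -i 's/<18/<34/' st.py; python3 st.py
```

```text
[544.71610185 158.53858779 281.9606514 ] [-0.06225515  0.21281127 -1.27806881] 0.7981867850874111 0.0 26.2333
65 23 [546.5 163.3  69.9]
77 23 [546.1 162.5  83.1]
89 20 [545.8 164.1  93.5]
101 27 [546.8 162.9 106.4]
113 22 [546.2 164.4 119.3]
125 27 [546.8 164.5 131.8]
137 24 [546.6 163.6 143.3]
149 27 [546.9 164.2 155.9]
161 25 [547.3 163.7 168.2]
173 27 [546.5 163.5 178.6]
185 28 [546.5 164.2 191.3]
197 17 [546.2 164.4 200. ]
```

```bash
python3 -c "
from cell import *
print(job_done())"
```

```text
the job is handed in; nothing more can be done
None
```

The job is handed in at about 26 s: the stick stopped at about 49 mm in well 1, so the end cap is there; the handpiece is home in well 2, standing out as far as the one already on charge, and the stick is back upright in its hole, all checked by camera depth and force readings.

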